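# Clamp the gift box with the sunken knob

### The job

Set the larger kraft gift box lengthwise between the fence and the jaw of the bench clamp, flat on its bed, and let go. Then reach into the well of the clamp and turn its knob clockwise until the jaw holds the box firmly, at about 10 newtons, without crushing it. Move the jaw only by its knob, do not knock or lean on the wall of the well, let go of the knob at the end and leave everything else where it is.

Things in the scene. Friction and masses are not known exactly. Their poses are not given: they have to be found in the camera images.
- gift_box: The larger loose kraft cardboard box with a white paper band, 50 x 66 x 45 mm (x, y, z), 0.12 kg; it lies on the bench. Origin: centre of its underside; y along its 66 mm side, z up. Take it across the 50 mm side (x).
- clamp: Bench clamp screwed to the bench: aluminium base plate 112 x 244 x 12 mm (x, y, z). Origin: centre of the plate's underside; y along its length. The box goes on the plate between fence (towards -y) and jaw (towards +y), its own y axis parallel to the clamp's y, either way round. At +y stands the grey housing.
- bed (a point): Middle of the bed: the place on top of the base plate (12 mm above the bench) for the middle of the box's underside. Axes as the clamp's. In x the box may stand up to 12 mm off this point; in y it need only be between fence and jaw: 3 mm from the fence always leaves it clear of the jaw's rubber face.
- fence: Fixed dark steel fence with a rubber face, 74 mm wide (x), 42 mm high above the plate, 16 mm thick. Origin: middle of its rubber face that looks to the jaw (clamp +y), at the height of the plate's top. It stands 84 to 85.5 mm from the steel of the open jaw; 72 to 80 mm are left to the jaw's rubber face.
- jaw: Sliding steel jaw, 70 mm wide (x), 41 mm high. Origin: middle of its steel front (towards the fence, clamp -y), 0.5 mm above the plate. A rubber face on studs stands 5 to 12 mm proud of this front, set differently each time. Starts fully open. It slides the box to the fence, then holds it: firm at 6 to 15 N; over 25 N crushes the box. Do not push the jaw itself (at most 5 N).
- housing: Grey housing at the clamp's +y end with a round well from its top, 85 mm across and 43 mm deep, in which the knob sits sunken. 104 x 104 x 56 mm; its top is 68 mm above the bench. Origin: centre of its underside, on the base plate and on the knob's axis. The robot may brush it but not press or knock it with more than 10 N.
- knob_grip (a point): Point on the vertical axis of the knob, 52 mm above the bench; its frame turns with the knob. The knob is an upright black bar, 38 mm along this frame's x, 14 mm thick in y, from 32 to 60 mm above the bench (8 mm below the well's rim), on a disc 42 mm across. Grip the bar across y and turn clockwise seen from above to close the jaw.
- knob: The same knob; origin on its axis, 26 mm above the bench. Starts at 0 (jaw open, bar along the clamp's x), end stop at 2 rad. The jaw moves 11 mm per rad and has the box against the fence at 0.5 to 1.35 rad; then its force rises by some 1.6 N per 0.01 rad. Turning takes 0.2 N m of steady friction plus 0.011 N m per newton of jaw force; it stays where left.
- ink_pad: Bystander: flat steel ink pad 65 x 99 x 19 mm. Origin: centre of the underside.
- stamp: Bystander: wooden hand stamp 27 x 52 x 77 mm. Origin: centre of the underside.
- small_box: Bystander: much smaller kraft box, 26 x 52 x 20 mm. Origin: centre of the underside.
- tape_roll: Bystander: brown roll of packing tape lying flat, 117 mm across, 48 mm high. Origin: centre of the underside.
- tin_a: Bystander: round aluminium tin, 62 mm across, 22 mm high. Origin: centre of the underside.
- bone: Bystander: flat cream bone folder, 22 x 144 x 8 mm. Origin: centre of the underside.
- spool: Bystander: spool of thread standing, 31 mm across, 60 mm high. Origin: centre of the underside.

How it is judged (in metres and radians):
On the way, in this order (a step that is already met when the one before it is completed fails the run):
1. the gift box stands flat on the bed between fence and jaw, lengthwise, let go (x of gift_box in the frame of bed between -0.012 and 0.012 m and z of gift_box in the frame of bed between -0.003 and 0.003 m and horizontal distance between gift_box and bed below 0.02 m and angle between the y axis of gift_box and the y axis of clamp, either way round below 0.25 rad and contact force between each of the arm, the fingers and gift_box below 0.1 N), for 0.2 s.
2. the jaw, driven by the gripped knob, presses the box with 6 to 15 N (contact force between jaw and gift_box between 6 and 15 N and contact force between fence and gift_box above 3 N), for 0.2 s.
At the end, for the whole second after the job is handed in: The gift box stands flat on the bed (within 3 mm, upright within 0.05 rad), parallel to the clamp within 0.06 rad and within 14 mm of the bed's middle line, pressed by the jaw with 6 to 15 N against the fence, at rest, and the knob is released (all of step 2 and x of gift_box in the frame of bed between -0.014 and 0.014 m and z of gift_box in the frame of bed below 0.003 m and angle between gift_box's own z axis and vertical below 0.05 rad and angle between the y axis of gift_box and the y axis of clamp, either way round below 0.06 rad and linear speed of gift_box below 0.01 m/s); the robot touches nothing.
It fails at once if the jaw presses the box with more than 25 N (contact force between jaw and gift_box above 25 N).
It fails at once if the robot presses or knocks the housing with more than 10 N (contact force between any of the arm, the fingers and housing above 10 N).
It fails at once if the robot pushes the jaw itself with more than 5 N (contact force between any of the arm, the fingers and jaw above 6 N).
It fails at once if a bystander is moved by more than 20 mm (distance of any of ink_pad, stamp, small_box, tape_roll, tin_a, bone, spool from where it was at the start of the episode above 0.02 m).
It also fails if it takes over 72 s, if anything falls off the work surface, if the arm or the gripper's body presses on something with over 40 N, if the wrist force passes 120 N, or if a joint passes its speed limit or range.

### The arm

A 7-joint arm with a two-finger parallel gripper is mounted at the origin on the work surface; the furniture and walls round the work are solid. World frame = base frame: x ahead of the robot, y to its left, z up, the work surface at z = 0. Lengths are in mm, angles in rad, forces in N, time in s.
With the tool pointing down it reaches from about 400 to 900 mm from the base axis. Payload 5.6 kg.
Tool frame: the origin (TCP) lies at the very end of the fingers, on their centre line; the grasp point (between the pads) lies 19 mm behind it; z points along the fingers, y is the line along which they close (so a half turn about z gives the same grasp; the last joint's range is limited). The gripper opens to 92 mm and grips with 3 to 60 N. Pads are 20 mm wide; open, the fingers measure 128 mm over their backs; the gripper's body (75 mm by 189 mm) begins 69 mm behind the grasp point.
Start: joints at [-1.252, 0.468, -0.012, 1.603, 0.006, 1.071, -0.056], TCP at [230.114, 607.912, 214.592] pointing down, gripper open.
Joint ranges: [-2.53, 2.53], [-0.31, 2.02], [-1.57, 1.55], [0.28, 2.44], [-1.29, 4.43], [0.15, 1.84], [-2.92, 2.92]. Speed limits (rad/s): [2.57, 2.57, 3.14, 3.14, 3.14, 3.14, 3.14].

### API

Orientations are given as a unit quaternion [w, x, y, z].
In Python, from plant import robot gives the robot as it stands. The module is installed in compiled form; this text tells all that it offers.
- The arm moves only by the shell command python3 -m crank 'ROWS'. ROWS is JSON, a list of rows, each a list of 5 numbers: the gripper's target within -1 to 1 (shut at 1, half-way at 0, fully open at -1), then the shift along the tool's x, y, z each as a share of 0.05 m, from -1 to 1, then the turn about the tool's z as a share of 0.1 rad, from -1 to 1. In form: [[grip, x, y, z, roll], ...]. A call has 1 to 5 rows; each row shifts and turns the commanded pose from where the row before left it, along the tool's axes as they then stand; what a row does not reach is not made up. A row lasts 1/10 s, in which the tool goes at most 50 mm and 8.59 degrees, less where a joint would pass 70% of its speed; a pose out of reach is approached as far as the arm can. A call with a number of a shift or a turn outside -1 to 1 is refused whole. A call with a gripper value outside its range is refused whole. The fingers move at their own pace and stop on an object; the grip force is fixed at half the most. Time passes only in rows, so rows that do not move let the fingers close. It gives the time, the measured TCP pose, the force, the opening and the grip force at its end, in the units of the state.
- robot.get_obs(): the state, without advancing time (a new reading comes with each control period).
- robot.get_image(name): name is "scene" or "top" or "wrist"; returns the picture (420x560x3 uint8, blue, green, red); there is no depth.
- robot.calibration(name): a dict with "fovy" (degrees; the focal length in pixels is half the picture's height over the tangent of half this angle, whatever the lens; pixels are square), "cx", "cy" (the principal point, pixels), "origin" and "attitude" of the camera in the world; the wrist camera has in their place "tool_from_camera" (4x4, takes a point from camera to tool coordinates, whose origin is the TCP and whose axes are the flange's). Camera axes: x right, y down, z forward; pixel columns grow to the right and rows downward; lengths in mm; the calibration is good to about 2 mm. A picture is of the moment at which its call begins: read the wrist's pose just before it. calibration takes no time and is no camera call.
- robot.job_done(): hands the job in; it is judged then, once.
Trained networks look in the newest picture that a camera, given by its name, has taken for a name from the list of things; names that differ only in an ending like _2 or _b are one class to them, and where a whole thing is asked for, a point or a joint stands for the part that bears it (a point fixed in the world has none). Each returns a list of dicts, best first, with "confidence" (0 to 1); they miss things now and then, are a little off and sometimes report something else, mostly with a low value. They report only what shows in the picture. A call takes as long as a camera call.
- robot.cut_out(camera, query): "mask" (420x560 bool, what is visible of it) and "box" ([left, top, right, bottom] in pixels, round what is visible of it).
- robot.place_of(camera, query): "centre" ([column, row] in pixels: a listed point, or the origin of a listed thing).
The state is a dict: "clock": time; "joint_pos": joint angles; "joint_vel": joint speeds; "joint_efforts": joint torques, N m; "ee_pos": TCP position; "ee_rot": TCP orientation; "ft_force": force on the tool from outside, world axes, zero at the start; "wrist_torque": the same for the moment, N m; "opening": finger opening in mm; "grip_force": force on a finger pad.
Only numpy, scipy, OpenCV 4.12 (cv2) and the standard library are available. Lean on these libraries where they do the work, as an engineer would, in place of code of your own. Each camera call takes 0.05 s, during which the arm holds its last target. There are 200 camera calls.

## Working session

There is one attempt and no reset: what is moved stays moved. The work goes in short steps, Python scripts to look and compute and a shell command to move; the robot and the scene stay as the last step left them, time stands still between calls to the robot, and variables do not carry over. Pictures are saved under pics/ and viewed, at most 13 in all, crops included, and the job is handed in when it is done.

```bash
mkdir -p pics
cat > h.py <<'E'
import numpy as np, cv2
from scipy.spatial.transform import Rotation as R
from plant import robot
def rot(a):
    a=np.array(a,float)
    return a if a.shape==(3,3) else R.from_quat(a,scalar_first=True).as_matrix()
def cam(n):
    c=robot.calibration(n); f=210/np.tan(np.radians(c['fovy'])/2)
    if 'origin' in c: return f,c['cx'],c['cy'],rot(c['attitude']),np.array(c['origin'])
    o=robot.get_obs(); T=np.array(c['tool_from_camera']); Rt=rot(o['ee_rot'])
    return f,c['cx'],c['cy'],Rt@T[:3,:3],Rt@T[:3,3]+np.array(o['ee_pos'])
def ray(C,px,z):
    f,cx,cy,Rc,o=C; d=Rc@np.array([(px[0]-cx)/f,(px[1]-cy)/f,1]); return o+d*(z-o[2])/d[2]
def proj(C,P):
    f,cx,cy,Rc,o=C; p=(np.atleast_2d(P)-o)@Rc; return p[:,:2]/p[:,2:]*f+[cx,cy]
E
python3 - <<'E'
from h import *
o=robot.get_obs(); print(o['ee_pos'],o['ee_rot'],o['opening'],o['clock'])
for n in ('scene','top','wrist'):
    print(n,robot.calibration(n)); C=cam(n); im=robot.get_image(n); cv2.imwrite(f'pics/{n}.png',im)
    for q,z in (('gift_box',0),('clamp',0),('bed',12),('fence',12),('jaw',12.5),('housing',12),('knob_grip',52),('knob',26)):
        for r in robot.place_of(n,q)[:2]: print(q,np.round(r['confidence'],2),np.round(r['centre'],1),np.round(ray(C,r['centre'],z),1))
E
```

```text
[229.9436831  607.3630745  213.65805386] [-8.38521944e-05  1.79945287e-01  9.83676243e-01 -8.57892308e-04] 92.1238571748797 0.0
scene {'fovy': 50.80160683120743, 'cx': 289.1757215433182, 'cy': 206.5037506108682, 'origin': array([-107.21792937, -390.78083114,  693.36451587]), 'attitude': array([-0.38943794,  0.78477922, -0.43274327,  0.21258628])}
gift_box 0.96 [193.4 225.2] [471.1 256.4   0. ]
gift_box 0.6 [306.6 225.1] [619.   21.5   0. ]
clamp 0.76 [315.1 246.7] [562.3 -34.8   0. ]
bed 0.71 [324.6 261. ] [521.7 -81.4  12. ]
fence 0.77 [325.9 271.9] [494.2 -99.6  12. ]
fence 0.7 [306.3 229.2] [592.9   7.2  12. ]
jaw 0.82 [314.3 247.7] [546.3 -41.4  12.5]
jaw 0.28 [306.7 224.8] [607.   14.4  12.5]
housing 0.81 [306.1 229. ] [593.3   7.9  12. ]
knob_grip 0.48 [308.1 216. ] [594.9   4.4  52. ]
knob 0.64 [307.3 226.5] [588.2   2.   26. ]
top {'fovy': 54.043234723918, 'cx': 280.8691962250226, 'cy': 209.12512611894033, 'origin': array([358.84952311,  50.74457676, 950.11751672]), 'attitude': array([-0.08827694,  0.74475742, -0.65685307,  0.07802317])}
gift_box 0.67 [194.9 250.3] [463.5 264
[... 180 characters left out ...]
 12. ]
jaw 0.66 [330.8 229.4] [549.3 -42.   12.5]
housing 0.98 [312.2 208.6] [593.3   6.   12. ]
knob_grip 0.6 [316.3 205.3] [ 5.921e+02 -4.000e-01  5.200e+01]
knob_grip 0.32 [231.  184.1] [617.3 197.5  52. ]
knob 0.81 [310.4 206.4] [594.5  11.4  26. ]
wrist {'fovy': 58.51749276292513, 'cx': 276.70491175026837, 'cy': 207.10646112521658, 'tool_from_camera': array([[-4.05368751e-04, -9.58888569e-01, -2.83782572e-01,
         8.02417681e+01],
       [ 9.99999187e-01, -7.31893533e-04,  1.04458818e-03,
        -8.53989029e-01],
       [-1.20934230e-03, -2.83781917e-01,  9.58888086e-01,
        -1.69011660e+02],
       [ 0.00000000e+00,  0.00000000e+00,  0.00000000e+00,
         1.00000000e+00]])}
```

View pics/top.png

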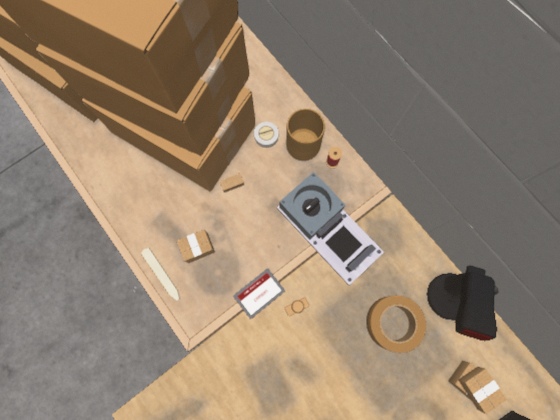

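View pics/scene.png

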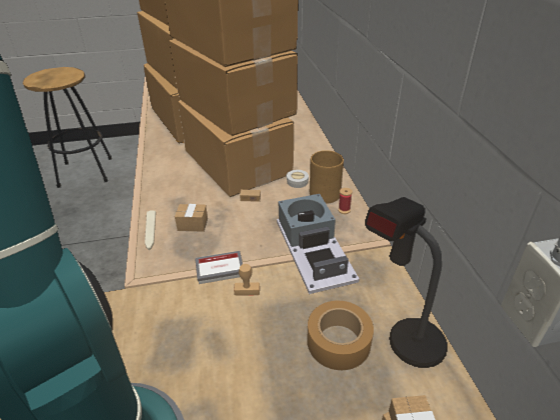

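```bash
cat >> h.py <<'E'
from scipy.optimize import minimize
def boxpts(x,y,a,dims,z=0,off=(0,0)):
    c=np.array([[i*dims[0]/2+off[0],j*dims[1]/2+off[1],k*dims[2]+z] for i in(-1,1) for j in(-1,1) for k in(0,1)])
    return c@R.from_euler('z',a).as_matrix().T+[x,y,0]
def iou(C,m,pts):
    p=proj(C,pts); S=4
    im=np.zeros((420*S,560*S),np.uint8); h=cv2.convexHull((p*S+S/2-.5).astype(np.float32)).astype(np.int32)
    cv2.fillConvexPoly(im,h,255); r=cv2.resize(im,(560,420),interpolation=cv2.INTER_AREA)/255.
    return np.minimum(r,m).sum()/np.maximum(r,m).sum()
def fit(views,dims,x0,z=0):
    f=lambda v:-sum(iou(C,m,boxpts(v[0],v[1],v[2]/50,dims,z)) for C,m in views)
    best=None
    for a in np.arange(0,3.1,.4) if x0[2] is None else [x0[2]]:
        s=np.array([x0[0],x0[1],a*50]); r=minimize(f,s,method='Nelder-Mead',options=dict(initial_simplex=[s,s+[8,0,0],s+[0,8,0],s+[0,0,10]],xatol=.05,fatol=1e-4))
        if best is None or r.fun<best.fun: best=r
    return best.x/[1,1,50],best.fun/len(views)
def mask(n,q,near=None,z=0):
    C=cam(n); robot.get_image(n); rs=robot.cut_out(n,q)
    if near is not None: rs=[r for r in rs if np.hypot(*(np.array(r['box']).reshape(2,2).mean(0)-proj(C,[*near,z])[0]))<40]
    return (C,np.array(rs[0]['mask'],float)) if rs else None
E
python3 - <<'E'
from h import *
for q,d,x0,z in (('gift_box',(50,66,45),(466,260,None),0),('housing',(104,104,56),(593,6,.82),12)):
    vs=[mask(n,q,x0[:2],30) for n in('top','scene')]; print([v and v[1].sum() for v in vs])
    for v in [[v] for v in vs if v]+[[v for v in vs if v]]: print(q,fit(v,d,x0,z))
E
```

```text
[np.float64(782.0), np.float64(809.0)]
gift_box (array([469.78467152, 259.64427498,   0.53739293]), np.float64(-0.9404878325325624))
gift_box (array([472.90287859, 259.48030504,   0.53087266]), np.float64(-0.9533934050857042))
gift_box (array([470.87191274, 259.33951071,   0.54845868]), np.float64(-0.9291447177415508))
[np.float64(2050.0), np.float64(1668.0)]
housing (array([591.86052666,  11.08504347,   0.85575442]), np.float64(-0.8384537471961044))
housing (array([595.71660131,  10.68951745,   0.85890516]), np.float64(-0.7122087035217285))
housing (array([593.10170215,  10.8084651 ,   0.85603792]), np.float64(-0.7666570303914065))
```

```bash
python3 - <<'E'
from h import *
C=cam('top')
for p in ((212,188),(97,122),(255,95),(304,158),(300,115)): print(p,np.round(ray(C,p,0)))
E
python3 -m crank '[[-1,-0.8,-0.7,0,0],[-1,-0.8,-0.7,0,0],[-1,-0.8,-0.7,0,0],[-1,-0.8,-0.7,0,0],[-1,-0.8,-0.7,0,0]]'
```

```text
(212, 188) [617. 250.   0.]
(97, 122) [751. 563.   0.]
(255, 95) [874. 182.   0.]
(304, 158) [720.  39.   0.]
(300, 115) [833.  62.   0.]
clock: 2.25
ee_pos: [348.5, 385.6, 214.8]
ee_rot: [0.0, 0.18, 0.984, 0.0]
ft_force: [0.6, 0.3, 0.1]
opening: 92.2
grip_force: 0.0
```

```bash
python3 -m crank '[[-1,-0.79,-0.37,0,0],[-1,-0.79,-0.37,0,0],[-1,-0.79,-0.37,0,0],[-1,-0.79,-0.37,0,0],[-1,0,0,0,1]]'; python3 -m crank '[[-1,0,0,0,1],[-1,0,0,0,1],[-1,0,0,0,1],[-1,0,0,0,1],[-1,0,0,0,1]]';  python3 -m crank '[[-1,0,0,0,0.7],[-1,0,0,0,0]]'
python3 - <<'E'
from h import *
o=robot.get_obs(); print(o['ee_pos'],R.from_quat(o['ee_rot'],scalar_first=True).as_matrix()[:,1],o['clock'])
v=mask('wrist','gift_box'); print(fit([v],(50,66,45),(471,260,.54)),v[1].sum())
cv2.imwrite('pics/w1.png',robot.get_image('wrist'))
E
```

```text
clock: 2.75
ee_pos: [473.9, 256.2, 215.0]
ee_rot: [0.002, 0.235, 0.972, -0.001]
ft_force: [-1.0, 0.1, 0.4]
opening: 91.8
grip_force: 0.0
clock: 3.25
ee_pos: [469.4, 262.2, 214.7]
ee_rot: [0.0, 0.464, 0.886, 0.0]
ft_force: [-0.6, -0.5, -1.4]
opening: 91.7
grip_force: 0.0
clock: 3.45
ee_pos: [469.4, 262.3, 214.7]
ee_rot: [0.0, 0.493, 0.87, 0.0]
ft_force: [-0.3, -0.5, -0.2]
opening: 92.2
grip_force: 0.0
[469.36976092 262.29058593 214.70263643] [8.58296620e-01 5.13153818e-01 2.68008403e-04] 3.45
(array([470.80158902, 257.25528344,   0.52374897]), np.float64(-0.967265615028124)) 3960.0
```

View pics/w1.png

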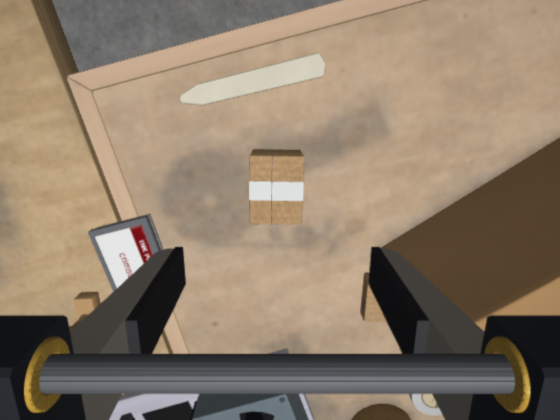

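```bash
python3 -m crank '[[-1,-0.08,-0.02,0.9,0],[-1,0,0,0.9,0],[-1,0,0,0.9,0],[-1,0,0,0.9,0],[-1,0,0,0.45,0]]'; python3 -m crank '[[1,0,0,0,0],[1,0,0,0,0],[1,0,0,0,0],[1,0,0,0,0],[1,0,0,0,0]]'; python3 -m crank '[[1,0,0,0,0],[1,0,0,0,0],[1,0,0,-0.3,0],[1,0,0,-0.7,0],[1,0,0,-0.7,0]]'
```

```text
clock: 4.1
ee_pos: [468.6, 257.1, 8.6]
ee_rot: [-0.001, 0.493, 0.87, -0.002]
ft_force: [-0.1, -0.1, -0.2]
opening: 91.9
grip_force: 0.0
clock: 4.6
ee_pos: [471.3, 258.8, 13.5]
ee_rot: [0.001, 0.493, 0.87, 0.001]
ft_force: [-0.1, -0.4, -0.1]
opening: 53.6
grip_force: 0.0
clock: 5.1
ee_pos: [470.0, 257.7, 98.3]
ee_rot: [-0.0, 0.493, 0.87, -0.001]
ft_force: [0.4, -0.4, -1.2]
opening: 49.8
grip_force: 30.0
```

```bash
python3 -m crank '[[1,0,0,-0.6,0],[1,-0.5,-0.2,-0.6,0],[1,-0.8,-0.32,-0.4,0],[1,-0.8,-0.32,-0.4,0],[1,-0.8,-0.32,0,0]]'; python3 -m crank '[[1,-0.8,-0.32,0,0],[1,-0.8,-0.32,0,0],[1,-0.8,-0.32,0,0],[1,-0.6,-0.24,0,0],[1,-0.3,-0.12,0,0]]'; python3 -m crank '[[1,0,0,0,1],[1,0,0,0,1],[1,0,0,0,1],[1,0,0,0,1],[1,0,0,0,1]]'; python3 -m crank '[[1,0,0,0,1],[1,0,0,0,1],[1,0,0,0,1],[1,0,0,0,1],[1,0,0,0,1]]'; python3 -m crank '[[1,0,0,0,1],[1,0,0,0,1],[1,0,0,0,0.5],[1,0,0,0,0]]'
python3 - <<'E'
from h import *
o=robot.get_obs(); C=cam('wrist'); print(o['ee_pos'],R.from_quat(o['ee_rot'],scalar_first=True).as_matrix()[:,1],o['clock'])
cv2.imwrite('pics/w2.png',robot.get_image('wrist'))
for q,z in (('bed',12),('fence',12),('jaw',12.5),('housing',12),('knob_grip',52),('knob',26)):
    for r in robot.place_of('wrist',q)[:2]: print(q,np.round(r['confidence'],2),np.round(r['centre'],1),np.round(ray(C,r['centre'],z),1))
E
```

```text
clock: 5.6
ee_pos: [496.8, 102.9, 200.8]
ee_rot: [0.002, 0.493, 0.87, 0.002]
ft_force: [0.7, 1.0, -1.6]
opening: 50.4
grip_force: 30.0
clock: 6.1
ee_pos: [523.0, -75.2, 198.1]
ee_rot: [0.001, 0.495, 0.869, -0.0]
ft_force: [0.0, -0.3, -1.2]
opening: 50.0
grip_force: 30.0
clock: 6.6
ee_pos: [522.9, -71.5, 197.8]
ee_rot: [-0.0, 0.695, 0.719, 0.0]
ft_force: [-0.6, -0.2, -1.6]
opening: 49.9
grip_force: 29.9
clock: 7.1
ee_pos: [522.9, -71.4, 197.8]
ee_rot: [-0.0, 0.851, 0.525, 0.0]
ft_force: [0.2, -0.3, -0.6]
opening: 49.7
grip_force: 29.9
clock: 7.5
ee_pos: [523.0, -71.3, 197.7]
ee_rot: [-0.0, 0.909, 0.417, 0.0]
ft_force: [-0.2, -0.2, -0.6]
opening: 50.1
grip_force: 30.0
[522.96691062 -71.25190874 197.6920642 ] [ 7.57673361e-01 -6.52633927e-01 -1.89872101e-04] 7.5
bed 0.65 [275.5 187. ] [519.1 -74.   12. ]
jaw 0.85 [279.4 138.3] [552.5 -41.   12.5]
jaw 0.37 [274.8  66.5] [590.5   9.5  12.5]
knob_grip 0.63 [277.   64.2] [591.2   7.3  52. ]
knob 0.92 [273.5  63.4] [590.7  11.3  26. ]
```

View pics/w2.png

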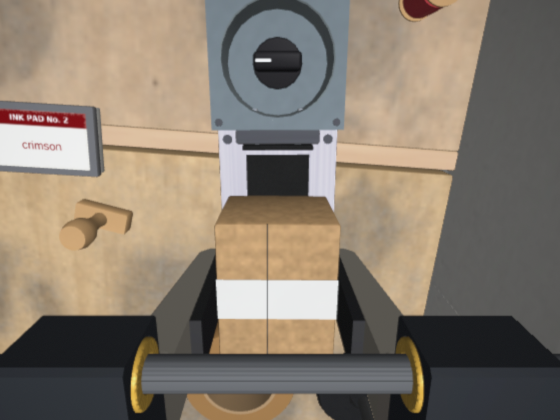

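```bash
python3 -c "
import cv2
im=cv2.imread('pics/w2.png')[0:200,190:390]; cv2.imwrite('pics/w2c.png',cv2.resize(im,None,fx=3,fy=3,interpolation=cv2.INTER_CUBIC))"
```

```text
(no output)
```

View pics/w2c.png

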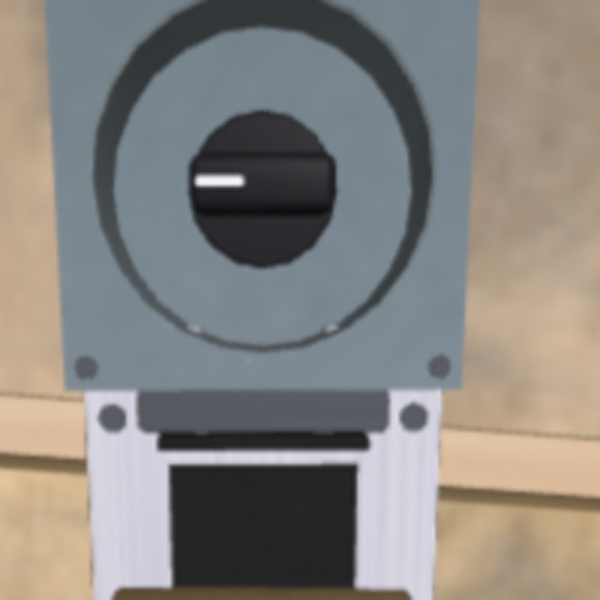

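Run:
```python
from h import *
C=cam('wrist'); o=robot.get_obs(); Rt=rot(o['ee_rot']); t=np.array(o['ee_pos']); print(t)
for n,p,z in (('housing fl',(211.3,129.4),68),('housing fr',(344,129.7),68),('jaw steel',(277.7,143.6),53.5),('rubber top edge',(278.3,150),50),('plate',(278,166.7),12),('box front bottom',(277,197),184.7),('box front top',(276.5,222),229.7),('knob',(190+262/3,61.5),60)):
    w=ray(C,p,z); print(n,np.round(w,1),np.round((w-t)@Rt,1))
```

```text
[523.18276867 -71.46014314 197.18805122]
housing fl [520.5   3.5  68. ] [ 55.  -50.9 129.2]
housing fr [598.9 -64.4  68. ] [ 54.7  52.8 129.2]
jaw steel [551.5 -40.1  53.5] [ 42.2   1.  143.7]
rubber top edge [548.1 -44.8  50. ] [ 36.4   1.5 147.2]
plate [534.2 -60.7  12. ] [ 15.3   1.4 185.2]
box front bottom [544.1 -48.  184.7] [31.4  0.5 12.5]
box front top [545.3 -46.3 229.7] [ 33.5   0.3 -32.5]
knob [592.4   7.9  60. ] [105.3   0.7 137.2]
```

```bash
python3 -m crank '[[1,-0.09,0.02,0.6,0],[1,0,0,0.7,0],[1,0,0,0.7,0],[1,0,0,0.4,0],[1,0,0,0,0]]'
python3 - <<'E'
from h import *
o=robot.get_obs(); print(o['ee_pos'])
a=robot.get_image('wrist')[100:300,150:400]; b=robot.get_image('top')[190:290,280:400]; c=robot.get_image('scene')[200:300,270:370]
a=cv2.resize(a,(500,400)); b=cv2.resize(b,(400,333),interpolation=cv2.INTER_CUBIC); c=cv2.resize(c,(300,300),interpolation=cv2.INTER_CUBIC)
im=np.zeros((600,800,3),np.uint8); im[:400,:500]=a; im[:300,500:]=c; im[300:600,400:][:,:]=b[:300]
cv2.imwrite('pics/m1.png',im)
E
```

```text
clock: 8.35
ee_pos: [518.8, -75.4, 74.6]
ee_rot: [-0.001, 0.909, 0.417, -0.003]
ft_force: [-1.3, -0.6, -1.0]
opening: 49.7
grip_force: 30.0
[518.84246664 -75.43047968  74.58306781]
```

View pics/m1.png

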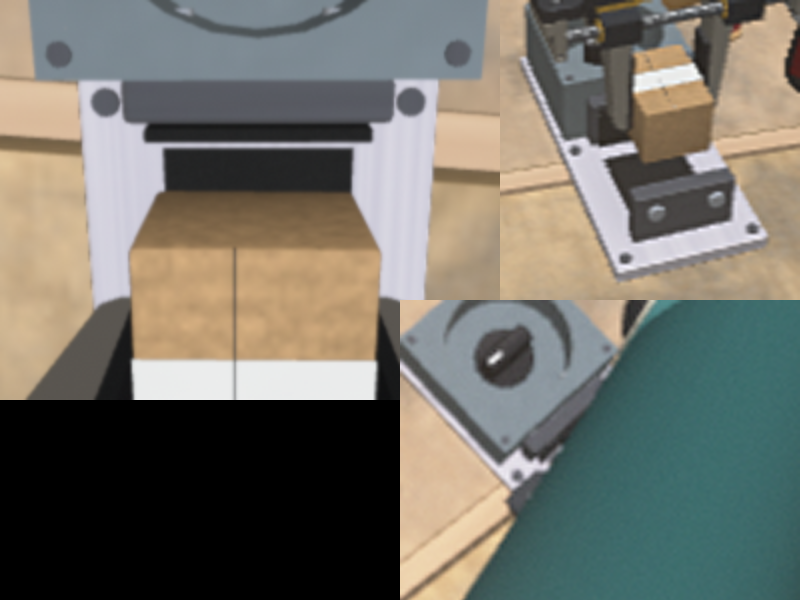

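Run:
```python
from h import *
C=cam('wrist'); o=robot.get_obs(); Rt=rot(o['ee_rot']); t=np.array(o['ee_pos']); print(t)
for n,p,z in (('jaw steel',(279,161),53.5),('rubber top',(279,170.5),51),('box fb',(278,197.5),61.5),('box ft',(277,224),106.5)):
    w=ray(C,p,z); print(n,np.round(w,1),np.round((w-t)@Rt,1))
f=ray(C,(279,161),53.5)-t@np.eye(3)
C=cam('scene'); w=ray(C,(270+682/3,200+178/3),54); print(w,(w-t)@Rt)
```

```text
[521.9182392  -75.88110458  78.106757  ]
jaw steel [554.2 -40.9  53.5] [47.6  1.5 24.7]
rubber top [550.6 -45.   51. ] [42.1  1.6 27.1]
box fb [542.3 -53.8  61.5] [30.1  1.  16.6]
box ft [542.7 -52.5 106.5] [ 31.3   0.5 -28.4]
[ 676.17303986 -398.84057845   54.        ] [-143.98202881  327.64455017   24.42795831]
```

```bash
python3 -m crank '[[1,0.05,0.02,0.4,0],[1,0,0,0.4,0],[1,0,0,0.12,0],[1,0,0,0,0]]'; python3 -m crank '[[1,0,0,0.04,0],[1,0,0,0,0],[1,0,0,0,0]]'
```

```text
clock: 8.9
ee_pos: [523.7, -74.4, 31.6]
ee_rot: [0.0, 0.909, 0.417, 0.0]
ft_force: [-0.3, -0.0, -0.9]
opening: 49.5
grip_force: 30.0
clock: 9.2
ee_pos: [524.0, -74.3, 29.8]
ee_rot: [0.0, 0.909, 0.417, 0.001]
ft_force: [-0.6, 0.3, -0.0]
opening: 49.9
grip_force: 30.0
```

```bash
python3 -m crank '[[1,0,0,0.04,0],[1,0,0,0,0],[1,0,0,0,0]]';python3 -m crank '[[1,0,0,0.03,0],[1,0,0,0,0],[1,0,0,0,0]]'
python3 - <<'E'
from h import *
print([np.round(robot.get_obs()['ft_force'],1) for _ in range(2)])
a=robot.get_image('wrist')[100:300,150:400]; c=robot.get_image('scene')[200:300,270:370]
im=np.zeros((400,800,3),np.uint8); im[:,:500]=cv2.resize(a,(500,400)); im[:300,500:]=cv2.resize(c,(300,300),interpolation=cv2.INTER_CUBIC)
cv2.imwrite('pics/m2.png',im)
E
```

```text
clock: 9.5
ee_pos: [523.4, -74.2, 27.1]
ee_rot: [-0.0, 0.909, 0.417, 0.0]
ft_force: [0.7, -0.5, -1.4]
opening: 50.1
grip_force: 30.0
clock: 9.8
ee_pos: [523.4, -74.3, 25.5]
ee_rot: [-0.0, 0.909, 0.417, -0.0]
ft_force: [-0.2, 0.1, -0.8]
opening: 49.5
grip_force: 30.0
[array([-0.2,  0.1, -0.8]), array([-0.2,  0.1, -0.8])]
```

View pics/m2.png

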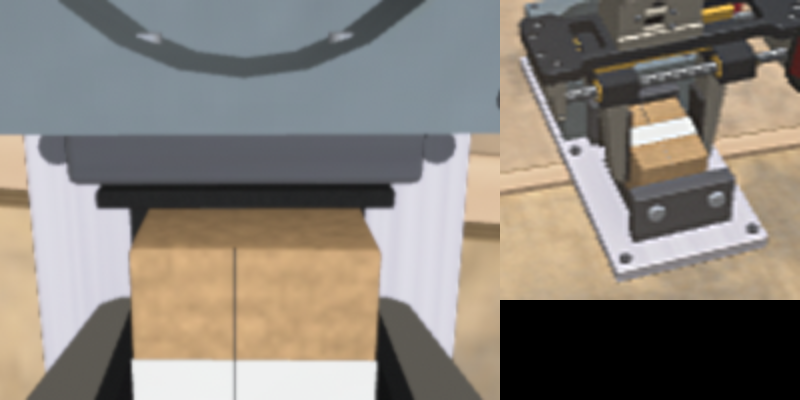

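```bash
python3 -m crank '[[1,0,0,0.02,0],[1,0,0,0,0],[1,0,0,0,0]]';python3 -m crank '[[1,0,0,0.02,0],[1,0,0,0,0],[1,0,0,0,0]]'
```

```text
clock: 10.2
ee_pos: [523.5, -74.3, 25.2]
ee_rot: [-0.0, 0.909, 0.417, 0.0]
ft_force: [-2.8, 0.7, 6.5]
opening: 49.8
grip_force: 30.0
clock: 10.5
ee_pos: [523.6, -74.3, 25.2]
ee_rot: [-0.001, 0.909, 0.417, 0.0]
ft_force: [-5.8, 2.1, 17.3]
opening: 49.9
grip_force: 30.0
```

```bash
python3 -m crank '[[1,0,0,-0.02,0],[1,0,0,0,0],[-0.5,0,0,0,0],[-0.5,0,0,0,0],[-0.5,0,0,0,0]]'; python3 -m crank '[[-0.5,0,0,-0.1,0],[-0.5,0,0,-0.4,0],[-0.5,0,0,-0.9,0],[-0.5,0,0,-0.9,0],[-0.5,0,0,-0.5,0]]'
python3 - <<'E'
from h import *
o=robot.get_obs(); Rt=rot(o['ee_rot']); t=np.array(o['ee_pos'])
v=mask('wrist','gift_box'); C=v[0]; print(t,fit([v],(50,66,45),(519,-77,-.711),12), Rt[:,1])
cv2.imwrite('pics/w3.png',robot.get_image('wrist'))
E
```

```text
clock: 11.0
ee_pos: [523.4, -74.3, 24.4]
ee_rot: [0.0, 0.909, 0.417, -0.0]
ft_force: [-0.2, 0.1, -0.8]
opening: 68.6
grip_force: 0.0
clock: 11.5
ee_pos: [524.7, -74.9, 167.9]
ee_rot: [0.001, 0.909, 0.416, 0.002]
ft_force: [1.1, -0.2, 0.3]
opening: 69.1
grip_force: 0.0
[524.67044164 -74.85032392 167.93232134] (array([523.15414885, -75.16487217,  -0.72076117]), np.float64(-0.9636498121525227)) [ 0.7572513  -0.65311679  0.00298807]
```

View pics/w3.png

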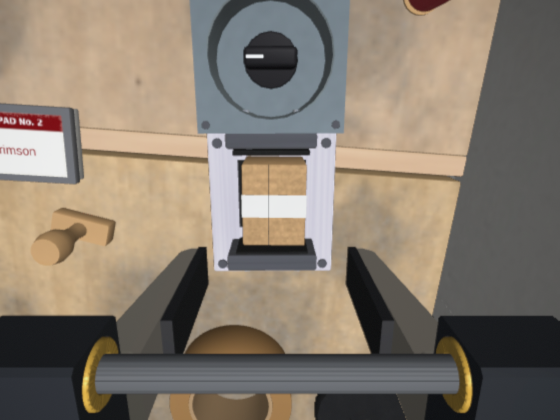

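Run:
```python
from h import *
C=cam('wrist'); o=robot.get_obs(); Rt=rot(o['ee_rot']); t=np.array(o['ee_pos'])
print(t,[(q,np.round((ray(C,p,z)-t)@Rt,1)) for q,p,z in (('knob top',(270.5,57),60),('rimL',(194,57),68),)])
for q,z in (('knob_grip',52),('knob',26)):
  for r in robot.place_of('wrist',q)[:1]: print(q,r['centre'],np.round((ray(C,r['centre'],z)-t)@Rt,1))
```

```text
[524.48824862 -74.12949864 166.24796905] [('knob top', array([105.6,  -4. , 106.6])), ('rimL', array([104.9, -54.7,  98.4]))]
knob_grip [271.1, 56.8] [106.5  -3.7 114.6]
knob [267.3, 60.0] [106.6  -7.  140.6]
```

```bash
python3 -m crank '[[-0.5,0.7,-0.02,0,0],[-0.5,0.7,-0.02,0,0],[-0.5,0.7,-0.02,0,0],[-0.5,0,0,0,-1],[-0.5,0,0,0,-1]]'; python3 -m crank '[[0.2,0,0,0,-1],[0.2,0,0,0,-1],[0.2,0,0,0,-1],[0.2,0,0,0,-1],[0.2,0,0,0,-1]]'; python3 -m crank '[[0.2,0,0,0,-1],[0.2,0,0,0,-1],[0.2,0,0,0,-1],[0.2,0,0,0,-1],[0.2,0,0,0,-1]]'; python3 -m crank '[[0.2,0,0,0,-1],[0.2,0,0,0,-1],[0.2,0,0,0,-1],[0.2,0,0,0,-0.7],[0.2,0,0,0,0]]'
python3 - <<'E'
from h import *
C=cam('wrist'); o=robot.get_obs(); Rt=rot(o['ee_rot']); t=np.array(o['ee_pos']); print(t,Rt[:,1],o['joint_pos'],o['opening'])
cv2.imwrite('pics/w4.png',robot.get_image('wrist')[60:420,80:480])
for q,z in (('knob_grip',52),('knob',26)):
  for r in robot.place_of('wrist',q)[:1]: print(q,r['centre'],np.round((ray(C,r['centre'],z)-t)@Rt,1))
E
```

```text
clock: 12.25
ee_pos: [588.9, 8.5, 162.0]
ee_rot: [-0.0, 0.861, 0.508, -0.002]
ft_force: [-0.7, -0.6, 0.1]
opening: 68.6
grip_force: 0.0
clock: 12.75
ee_pos: [588.5, 7.1, 162.4]
ee_rot: [-0.001, 0.71, 0.705, -0.002]
ft_force: [0.0, -0.0, 0.4]
opening: 36.6
grip_force: 0.0
clock: 13.25
ee_pos: [588.4, 7.2, 162.4]
ee_rot: [-0.002, 0.513, 0.858, -0.001]
ft_force: [0.4, 1.3, -0.9]
opening: 37.0
grip_force: 0.0
clock: 13.75
ee_pos: [588.5, 7.1, 162.6]
ee_rot: [-0.002, 0.349, 0.937, -0.001]
ft_force: [-0.1, -0.1, -0.2]
opening: 36.6
grip_force: 0.0
[588.54501308   7.12135664 162.60103293] [ 0.65330283  0.75709318 -0.00230682] [-0.27736894  0.42728062  0.2680059   1.81667903 -0.13858273  0.9193835
  0.91114582] 36.57499366160156
knob_grip [281.8, 205.8] [ -1.6   3.5 110.6]
knob [283.2, 200.9] [ -4.9   5.  136.6]
```

View pics/w4.png

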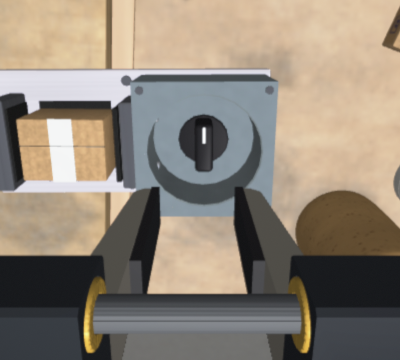

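```bash
python3 -m crank '[[0.2,-0.03,0.08,0.5,0],[0.2,0,0,0.7,0],[0.2,0,0,0,0],[0.2,0,0,0,0]]'
python3 - <<'E'
from h import *
C=cam('wrist'); o=robot.get_obs(); Rt=rot(o['ee_rot']); t=np.array(o['ee_pos']); print(t)
cv2.imwrite('pics/w5.png',cv2.resize(robot.get_image('wrist')[130:380,130:430],None,fx=2,fy=2,interpolation=cv2.INTER_CUBIC))
for q,z in (('knob_grip',52),('knob',26)):
  for r in robot.place_of('wrist',q)[:1]: print(q,r['centre'],np.round((ray(C,r['centre'],z)-t)@Rt,1))
E
```

```text
clock: 14.3
ee_pos: [593.1, 9.2, 104.4]
ee_rot: [-0.001, 0.349, 0.937, -0.0]
ft_force: [-0.6, -0.3, 0.7]
opening: 36.9
grip_force: 0.0
[593.0639946    9.18051127 104.3651606 ]
knob_grip [276.9, 229.4] [-0.  -0.4 52.4]
knob [274.4, 216.5] [ 0.1 -2.1 78.4]
```

View pics/w5.png

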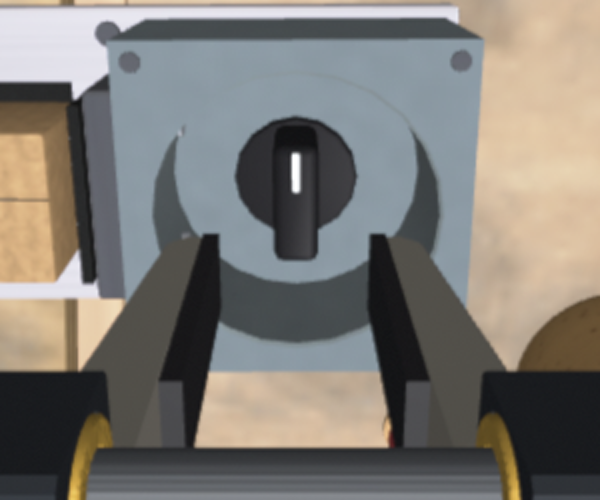

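```bash
python3 -m crank '[[0.2,0,0,0.5,0],[0.2,0,0,0.4,0],[0.2,0,0,0.2,0],[0.2,0,0,0.18,0],[0.2,0,0,0,0]]'; python3 -m crank '[[0.2,0,0,0.04,0],[0.2,0,0,0,0]]'
```

```text
clock: 14.95
ee_pos: [593.3, 9.3, 40.3]
ee_rot: [-0.0, 0.348, 0.937, -0.0]
ft_force: [-0.2, 0.5, -0.1]
opening: 36.6
grip_force: 0.0
clock: 15.15
ee_pos: [594.0, 9.3, 39.2]
ee_rot: [0.001, 0.348, 0.937, 0.0]
ft_force: [0.7, -0.1, -0.6]
opening: 36.8
grip_force: 0.0
```

```bash
python3 -m crank '[[0.2,0,0,0.04,0],[0.2,0,0,0,0]]'; python3 -m crank '[[1,0,0,0,0],[1,0,0,0,0],[1,0,0,0,0],[1,0,0,0,0],[1,0,0,0,0]]'; python3 -c "
from h import *
o=robot.get_obs(); print(o['wrist_torque'],rot(o['ee_rot'])[:,1])"
```

```text
clock: 15.35
ee_pos: [593.6, 9.3, 36.8]
ee_rot: [0.0, 0.348, 0.937, 0.0]
ft_force: [-1.0, 0.0, -0.8]
opening: 36.7
grip_force: 0.0
clock: 15.85
ee_pos: [593.6, 9.4, 36.7]
ee_rot: [0.0, 0.348, 0.937, 0.0]
ft_force: [-0.4, 0.6, 0.6]
opening: 13.7
grip_force: 30.0
[ 0.07619199 -0.06804827  0.07567476] [6.52921298e-01 7.57425718e-01 2.44665045e-04]
```

```bash
cat > t.py <<'E'
from h import *
o=robot.get_obs(); y=rot(o['ee_rot'])[:,1]; print('angle',round(0.857-np.arctan2(y[1],y[0]),3),'tq',np.round(o['wrist_torque'],3),'F',np.round(o['ft_force'],1),o['clock'])
E
python3 -m crank '[[1,0,0,0,0.4],[1,0,0,0,0.4],[1,0,0,0,0.4],[1,0,0,0,0.4],[1,0,0,0,0.4]]' |tail -2;python3 t.py; python3 -m crank '[[1,0,0,0,0.4],[1,0,0,0,0.4],[1,0,0,0,0.4],[1,0,0,0,0.4],[1,0,0,0,0.4]]'|tail -2;python3 t.py; python3 -m crank '[[1,0,0,0,0.2],[1,0,0,0,0.2],[1,0,0,0,0.2]]'|tail -2;python3 t.py
```

```text
opening: 13.7
grip_force: 30.0
angle 0.199 tq [-0.06   0.047  0.224] F [-0.3  0.5  0.1] 16.35
opening: 14.0
grip_force: 30.0
angle 0.399 tq [-0.032  0.094  0.288] F [0.2 0.1 0.2] 16.85
opening: 13.7
grip_force: 30.0
angle 0.459 tq [-0.119  0.138  0.251] F [-0.1  0.9  1.1] 17.15
```

```bash
for i in 1 2 3; do python3 -m crank '[[1,0,0,0,0.2],[1,0,0,0,0.2]]'>/dev/null;python3 t.py; python3 -m crank '[[1,0,0,0,0.2],[1,0,0,0,0.2]]'>/dev/null;python3 t.py; python3 -m crank '[[1,0,0,0,0.2],[1,0,0,0,0.2]]' >/dev/null;python3 t.py; done
```

```text
angle 0.5 tq [-0.06   0.216  0.186] F [-1.3 -0.2  1. ] 17.35
angle 0.54 tq [-0.117  0.34   0.176] F [-1.4 -0.2  1.7] 17.55
angle 0.58 tq [-0.148  0.385  0.244] F [-0.9 -0.2  2.3] 17.75
angle 0.62 tq [-0.193  0.426  0.245] F [-2.5  0.5  3. ] 17.95
angle 0.66 tq [-0.23   0.551  0.179] F [-1.6 -0.8  4.6] 18.15
angle 0.7 tq [-0.216  0.641  0.223] F [-2.4 -0.9  4.8] 18.35
angle 0.74 tq [-0.222  0.64   0.19 ] F [-2.5 -0.2  4.3] 18.55
angle 0.78 tq [-0.206  0.719  0.165] F [-2.1 -0.3  5.7] 18.75
angle 0.82 tq [-0.201  0.74   0.197] F [-2.8 -0.6  4.8] 18.95
```

```bash
for i in 1 2 3 4 5 6 7; do python3 -m crank '[[1,0,0,0,0.2]]'>/dev/null;python3 t.py; done
```

```text
angle 0.84 tq [-0.195  0.807  0.177] F [-2.3 -0.8  5.2] 19.05
angle 0.86 tq [-0.222  0.716  0.174] F [-3.6 -1.   5.8] 19.15
angle 0.88 tq [-0.233  0.756  0.203] F [-3.1 -0.5  5.2] 19.25
angle 0.9 tq [-0.229  0.806  0.183] F [-3.1 -1.5  5. ] 19.35
angle 0.92 tq [-0.219  0.822  0.157] F [-2.6 -0.4  5.1] 19.45
angle 0.94 tq [-0.2    0.814  0.249] F [-3.2 -0.7  6.3] 19.55
angle 0.96 tq [-0.174  0.805  0.196] F [-3.6 -0.7  6.1] 19.65
```

```bash
python3 -c "
from h import *
for n in ('scene','top','wrist'): cv2.imwrite(f'pics/k1_{n}.png',robot.get_image(n))
a=cv2.imread('pics/k1_wrist.png'); b=cv2.imread('pics/k1_scene.png')[200:300,270:370]
im=np.zeros((420,800,3),np.uint8); im[:,:500]=cv2.resize(a,(500,420)); im[:300,500:]=cv2.resize(b,(300,300),interpolation=cv2.INTER_CUBIC); cv2.imwrite('pics/k1.png',im)"
```

```text
(no output)
```

View pics/k1.png

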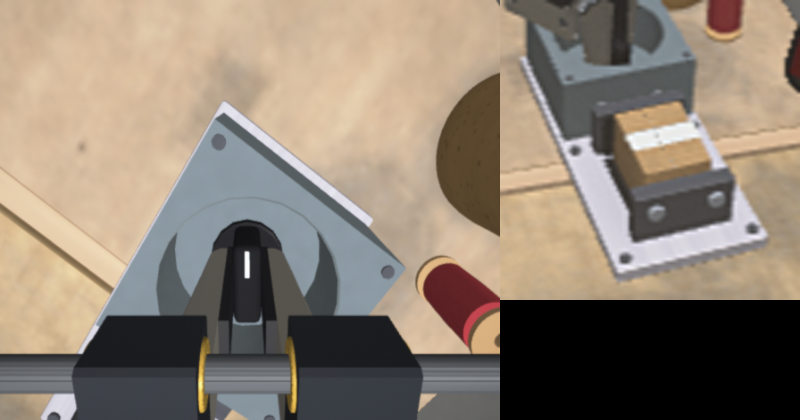

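```bash
for i in 1 2 3 4; do python3 -m crank '[[1,0,0,0,0.2]]'>/dev/null;python3 t.py; done
```

```text
angle 0.979 tq [-0.176  0.836  0.198] F [-2.9 -1.7  5.8] 19.9
angle 1.0 tq [-0.204  0.798  0.286] F [-2.8 -0.9  5.8] 20.0
angle 1.02 tq [-0.222  0.874  0.198] F [-2.9 -1.4  5.1] 20.1
angle 1.04 tq [-0.241  0.862  0.222] F [-3.9  0.1  6.2] 20.2
```

```bash
for i in 1 2 3 4; do python3 -m crank '[[1,0,0,0,0.2]]'>/dev/null;python3 t.py; done
```

```text
angle 1.06 tq [-0.197  0.878  0.253] F [-3.7 -0.6  5.5] 20.3
angle 1.08 tq [-0.244  0.878  0.219] F [-2.9  0.7  6.2] 20.4
angle 1.1 tq [-0.227  0.86   0.202] F [-3.2 -0.7  6.9] 20.5
angle 1.12 tq [-0.224  0.903  0.193] F [-3.9 -0.   5.9] 20.6
```

```bash
for i in 1 2 3; do python3 -m crank '[[1,0,0,0,0.2]]'>/dev/null;python3 t.py; done
```

```text
angle 1.14 tq [-0.172  0.882  0.164] F [-3.  -0.8  5.5] 20.7
angle 1.16 tq [-0.181  0.831  0.225] F [-3.6 -0.9  6. ] 20.8
angle 1.18 tq [-0.171  0.859  0.166] F [-3.  -0.7  6. ] 20.9
```

```bash
for i in 1 2 3; do python3 -m crank '[[1,0,0,0,0.2]]'>/dev/null;python3 t.py; done
```

```text
angle 1.2 tq [-0.133  0.902  0.179] F [-3.1 -0.6  6.2] 21.0
angle 1.22 tq [-0.191  0.887  0.231] F [-3.  -1.3  5.2] 21.1
angle 1.24 tq [-0.192  0.984  0.188] F [-3.   0.1  5.9] 21.2
```

```bash
for i in 1 2 3; do python3 -m crank '[[1,0,0,0,0.2]]'>/dev/null;python3 t.py; done
```

```text
angle 1.26 tq [-0.149  0.933  0.201] F [-3.3 -0.4  6.9] 21.3
angle 1.28 tq [-0.206  0.945  0.225] F [-3.6 -0.9  6.8] 21.4
angle 1.3 tq [-0.196  0.972  0.21 ] F [-3.4 -1.2  6. ] 21.5
```

```bash
for i in 1 2 3 4; do python3 -m crank '[[1,0,0,0,0.1]]'>/dev/null;python3 t.py; done; for i in 1 2; do python3 -m crank '[[1,0,0,0,0]]'>/dev/null;python3 t.py; done
```

```text
angle 1.309 tq [-0.218  0.955  0.231] F [-3.2 -0.9  5.8] 21.6
angle 1.319 tq [-0.193  0.965  0.231] F [-2.5 -0.5  5.8] 21.7
angle 1.329 tq [-0.174  0.926  0.303] F [-3.6 -0.9  5.5] 21.8
angle 1.339 tq [-0.191  0.985  0.296] F [-3.3  0.2  5.9] 21.9
angle 1.339 tq [-0.173  0.928  0.263] F [-2.5  0.3  6.6] 22.0
angle 1.339 tq [-0.181  0.929  0.286] F [-4.1 -0.5  5.7] 22.1
```

```bash
python3 -m crank '[[1,0,0,0,0.1]]'>/dev/null; for i in 1 2 3 4 5 6; do python3 -m crank '[[1,0,0,0,0]]'>/dev/null;python3 t.py; done
```

```text
angle 1.349 tq [-0.181  0.963  0.269] F [-3.2 -0.8  5.8] 22.3
angle 1.349 tq [-0.18   1.004  0.306] F [-3.4 -0.9  6.8] 22.4
angle 1.349 tq [-0.14   0.867  0.285] F [-3.1 -1.3  6.2] 22.5
angle 1.349 tq [-0.146  0.969  0.353] F [-3.6 -0.9  5.8] 22.6
angle 1.349 tq [-0.155  0.939  0.3  ] F [-3.7 -0.5  6.4] 22.7
angle 1.349 tq [-0.141  0.987  0.269] F [-4.2 -0.1  5.8] 22.8
```

```bash
python3 -m crank '[[1,0,0,0,0.1]]'>/dev/null; for i in 1 2 3 4 5 6; do python3 -m crank '[[1,0,0,0,0]]'>/dev/null;python3 t.py; done
```

```text
angle 1.359 tq [-0.155  0.926  0.313] F [-3.5 -0.7  5.2] 23.0
angle 1.358 tq [-0.193  0.98   0.309] F [-2.4 -0.1  6. ] 23.1
angle 1.358 tq [-0.207  0.993  0.335] F [-4.1 -1.   6.7] 23.2
angle 1.358 tq [-0.179  0.893  0.312] F [-3.7  0.3  5.8] 23.3
angle 1.358 tq [-0.202  0.94   0.282] F [-3.7 -0.8  6. ] 23.4
angle 1.358 tq [-0.195  0.938  0.313] F [-4.7 -0.2  5.9] 23.5
```

```bash
python3 -m crank '[[0.25,0,0,0,0],[0.25,0,0,0,0],[0.25,0,0,0,0],[0.25,0,0,0,0]]'; python3 -m crank '[[0.25,0,0,-0.2,0],[0.25,0,0,-0.4,0],[0.25,0,0,-0.8,0],[0.25,0,0,-0.8,0],[0.25,0,0,-0.6,0]]'; python3 -m crank '[[0.25,0,0,0,0],[0.25,0,0,0,0]]'
python3 - <<'E'
from h import *
a=robot.get_image('wrist'); b=robot.get_image('scene')[200:300,270:370]
im=np.zeros((420,800,3),np.uint8); im[:,:500]=cv2.resize(a,(500,420)); im[:300,500:]=cv2.resize(b,(300,300),interpolation=cv2.INTER_CUBIC); cv2.imwrite('pics/end.png',im)
E
```

```text
clock: 23.9
ee_pos: [593.6, 9.4, 36.4]
ee_rot: [0.0, 0.86, 0.51, 0.0]
ft_force: [1.0, 0.0, 0.1]
opening: 34.2
grip_force: 0.0
clock: 24.4
ee_pos: [594.2, 8.9, 179.7]
ee_rot: [0.001, 0.861, 0.509, 0.001]
ft_force: [-0.5, 0.2, 0.7]
opening: 34.5
grip_force: 0.0
clock: 24.6
ee_pos: [593.7, 9.5, 177.6]
ee_rot: [0.0, 0.86, 0.51, 0.001]
ft_force: [-0.4, -0.4, -0.1]
opening: 34.8
grip_force: 0.0
```

View pics/end.png

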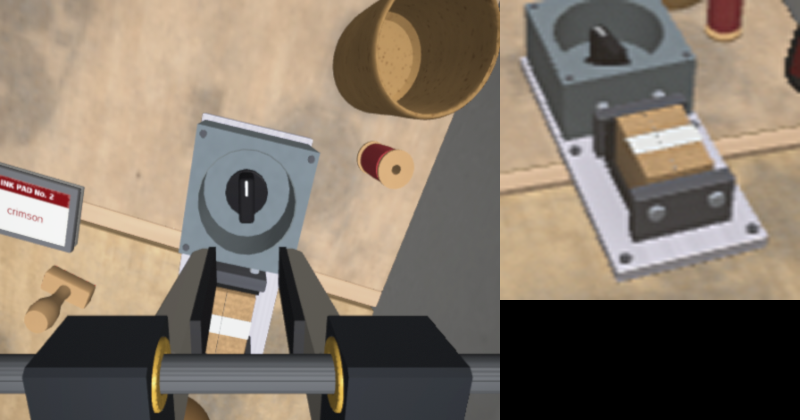

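The picture shows the box clamped flat between jaw and fence (scene inset around (660,140)). The knob at (246,190) stayed turned, and the gripper is clear.

```bash
python3 -c "
from plant import robot
print(robot.job_done())"
```

```text
the job is handed in; nothing more can be done
None
```

The larger gift box is clamped lengthwise on the bed at about 10 N (estimated from the knob's turning torque, not measured directly); the knob is released, the arm is clear, and the job was handed in at about 25 s with no verdict returned.

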